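Open the child-resistant tablet tub in the stockroom

TASK

Open the tub with the red child-resistant cap: push the cap down hard, turn it anticlockwise while holding it down until it comes free, lift it off and set it down right way up in the grey tray. Leave the tubs with the blue and the yellow cap untouched.

Things in the scene. Friction and masses are not known exactly. Their poses are not given: they have to be found in the camera images.
- cap_mid (a point): Red ribbed child-resistant cap, 54 mm across, 44 mm tall, 50 g, locked on a fixed white tub (neck 44 mm wide, shoulder 26 mm below the rim). Point: its centre, half-way up, 137 mm above the counter; z up. Spring: 8 N starts it, 14 N holds it 6 mm down, stop at 9. Pressed 5 to 8 mm it turns anticlockwise (from above): free to lift straight off after 40 degrees, stop at 80: turn it 60.
- tray_in (a point): Centre of the inner floor of the grey open square tray that lies fixed on the counter: 150 mm square outside, 142 mm inside, floor 4 mm thick (this point is on the floor's upper face), walls 14 mm high above the counter and 4 mm thick; x and y run along its sides.
- tub_blue: A look-alike white tub with a blue cap of the same size, fixed in its holder; 90 mm in diameter, 159 mm tall to the top of the cap, holder plate 104 mm square. Origin at the centre of its underside, on the counter. Not to be touched.
- tub_yellow: A look-alike white tub with a yellow cap, otherwise the same as the blue one. Origin at the centre of its underside, on the counter. Not to be touched.
There are look-alikes about, which are no part of the job. What is meant by the part that bears cap_mid is not purple or turquoise, and is the smaller of those in its own colour.

How it is judged (in metres and radians):
At the end, for the whole second after the job is handed in: The red cap is off its tub and rests right way up (within 8 degrees of upright) on the floor of the grey tray, its centre within 60 mm of the tray's centre along both sides of the tray, at rest (x of cap_mid in the frame of tray_in between -0.06 and 0.06 m and y of cap_mid in the frame of tray_in between -0.06 and 0.06 m and z of cap_mid in the frame of tray_in between 0.017 and 0.026 m and angle between cap_mid's own z axis and vertical below 0.15 rad and linear speed of cap below 0.02 m/s); the robot touches nothing.
It fails at once if the blue-capped tub is touched (more than 4 N) (contact force between tub_blue and anything else above 4 N).
It fails at once if the yellow-capped tub is touched (more than 4 N) (contact force between tub_yellow and anything else above 4 N).
It also fails if it takes over 48 s, if anything falls off the work surface, if the arm or the gripper's body presses on something with over 40 N, if the wrist force passes 120 N, or if a joint passes its speed limit or range.

ROBOT

A 6-joint arm with a two-finger parallel gripper is mounted at the origin on the work surface. World frame = base frame: x ahead of the robot, y to its left, z up, the work surface at z = 0. Lengths are in mm, angles in rad, forces in N, time in s.
With the tool pointing down it reaches from about 300 to 775 mm from the base axis. Payload 14.6 kg.
Tool frame: the origin (TCP) lies midway between the tips of the shut fingers; the grasp point (between the pads) lies grasp_offset behind it (grasp_offset is the distance from the TCP to the grasp point, in mm); z points along the fingers, y is the line along which they close (so a half turn about z gives the same grasp; the last joint's range is limited). The gripper opens to 94 mm and grips with 3 to 60 N. Pads are 16 mm wide; open, the fingers measure 119 mm over their backs; the gripper's body (75 mm by 177 mm) begins 78 mm behind the grasp point.
Start: joints at [1.146, 0.3, 1.521, -0, 1.321, -0.067], TCP at [192.615, 515.159, 205.446] pointing down, gripper open.
Joint ranges: [-3.03, 3.03], [-0.79, 2.21], [0.23, 2.52], [-1.04, 4.18], [0, 3.07], [-2.55, 2.55]. Speed limits (rad/s): [2.22, 2.22, 2.57, 3.14, 3.14, 3.14].

INTERFACE

Orientations are given as [roll, pitch, yaw] about the fixed x, y, z axes, in that order (R = Rz(yaw) Ry(pitch) Rx(roll)).
In Python, from cell import * gives the robot as it stands. The module is installed in compiled form; this text tells all that it offers.
- The arm moves only by the shell command python3 -m jog 'ROWS' [FORCE]. ROWS is JSON, a list of rows, each a list of 3 entries, a list of its own where there are three numbers: the finger opening in mm, from 0 to 94, then the shift along the tool's x, y, z in units of 50 mm (1.0 is 50 mm), then the turn about the tool's z in units of 180 degrees (1.0 is 180 degrees). In form: [[fingers, [dx, dy, dz], twist], ...]. A call has 1 to 20 rows; each row shifts and turns the commanded pose from where the row before left it, along the tool's axes as they then stand; what a row does not reach is not made up. A row lasts 1/10 s, in which the tool goes at most 50 mm and 8.59 degrees, less where a joint would pass 70% of its speed; a pose out of reach is approached as far as the arm can. A call with a number of a shift or a turn outside -1 to 1 is refused whole. A call with a gripper value outside its range is refused whole. The fingers move at their own pace and stop on an object; FORCE is the grip in N (left out, the last holds). Time passes only in rows, so rows that do not move let the fingers close. It gives the time, the measured TCP pose, the force, the opening and the grip force at its end, in the units of the state.
- read_state(): the state, without advancing time (a new reading comes with each control period).
- camera(name): name is "side" or "top"; returns the picture (384x512x3 uint8, red, green, blue); there is no depth.
- calibration(name): a dict with "mtx" (3x3 intrinsics, pixels), "cam_to_world" (4x4, takes a point from camera to world coordinates). Camera axes: x right, y down, z forward; pixel columns grow to the right and rows downward; lengths in mm; the calibration is good to about 2 mm. A picture is of the moment at which its call begins. calibration takes no time and is no camera call.
- sign_off(): hands the job in; it is judged then, once.
Trained networks look in the newest picture that a camera, given by its name, has taken for a name from the list of things; names that differ only in an ending like _2 or _b are one class to them, and where a whole thing is asked for, a point or a joint stands for the part that bears it (a point fixed in the world has none). Each returns a list of dicts, best first, with "conf" (0 to 1); they miss things now and then, are a little off and sometimes report something else, mostly with a low value. They report only what shows in the picture. A call takes as long as a camera call. They do not tell look-alikes from the thing itself.
- regions_of(camera, query): "pixels" (384x512 bool, what is visible of it) and "rect" ([centre column, centre row, width, height] in pixels, round what is visible of it).
The state is a dict: "clock": time; "joints": joint angles; "qd": joint speeds; "effort": joint torques, N m; "eef_pos": TCP position; "eef_rot": TCP orientation; "wrist_force": force on the tool from outside, world axes, zero at the start; "moment": the same for the moment, N m; "finger_gap": finger opening in mm; "finger_force": force on a finger pad.
Only numpy, scipy, OpenCV 4.12 (cv2) and the standard library are available. Lean on these libraries where they do the work, as an engineer would, in place of code of your own. Each camera call takes 0.05 s, during which the arm holds its last target. There are 200 camera calls.

## Working session

There is one attempt and no reset: what is moved stays moved. The work goes in short steps, Python scripts to look and compute and a shell command to move; the robot and the scene stay as the last step left them, time stands still between calls to the robot, and variables do not carry over. Pictures are saved under pics/ and viewed, at most 10 in all, crops included, and the job is handed in when it is done.

```bash
mkdir -p pics; python3 - <<'E'
from cell import *
import cv2,numpy as np
s=read_state();print({k:np.round(s[k],3).tolist() for k in s})
for c in("top","side"):
    im=camera(c);cv2.imwrite(f"pics/{c}0.png",im[:,:,::-1])
    k=calibration(c);print(c,np.round(k["mtx"],1).tolist(),np.round(k["cam_to_world"],3).tolist())
    for q in("cap_mid","tray_in","tub_blue","tub_yellow"):
        for r in regions_of(c,q):
            print(q,round(r["conf"],2),np.round(r["rect"],1).tolist(),np.round(im[r["pixels"]].mean(0)) if r["pixels"].any() else None)
E
```

```text
{'clock': 0.0, 'joints': [1.146, 0.3, 1.522, -0.0, 1.321, -0.067], 'qd': [0.001, 0.001, 0.0, 0.001, 0.002, -0.0], 'effort': [-0.002, -53.18, -35.275, 0.071, 0.024, -0.0], 'eef_pos': [192.527, 514.928, 204.885], 'eef_rot': [-3.14, -0.0, 2.784], 'wrist_force': [1.348, 1.58, -0.293], 'moment': [-0.021, 0.046, 0.016], 'finger_force': 0.0, 'finger_gap': 93.983}
top [[360.3, 0.0, 252.5], [0.0, 360.3, 193.5], [0.0, 0.0, 1.0]] [[0.021, -0.997, 0.077, 537.276], [-0.999, -0.023, -0.028, -42.072], [0.03, -0.076, -0.997, 968.994], [0.0, 0.0, 0.0, 1.0]]
cap_mid 0.86 [302.4, 167.9, 26.8, 26.9] [117.  59.  57.]
cap_mid 0.81 [319.9, 120.8, 35.5, 28.3] [108.  54.  52.]
cap_mid 0.77 [297.8, 238.2, 37.8, 30.7] [ 64. 108. 107.]
cap_mid 0.76 [349.9, 203.5, 24.1, 24.0] [78. 59. 89.]
tray_in 0.59 [228.3, 257.3, 61.2, 61.4] [85. 84. 85.]
tub_blue 0.9 [228.7, 193.4, 39.0, 35.5] [79. 86. 97.]
tub_yellow 0.9 [139.9, 195.2, 53.2, 49.5] [88. 84. 69.]
side [[369.4, 0.0, 253.4], [0.0, 369.4, 187.6], [0.0, 0.0, 1.0]] [[0.834, -0.405, 0.374, 343.274], [-0.551, -0.625, 0.553, -429.414], [0.009, -0.668, -0.744, 625.693], [0.0, 0.0, 0.0, 1.0]]
cap_mid 0.98 [249.2, 293.2, 46.9, 58.7] [ 57. 106. 102.]
cap_mid 0.91 [329.4, 216.3, 33.8, 37.8] [109.  45.  42.]
cap_mid 0.67 [396.1, 236.7, 48.0, 48.0] [108.  45.  43.]
cap_mid 0.55 [344.6, 337.8, 36.9, 40.5] [82. 57. 95.]
tray_in 0.97 [174.2, 251.8, 96.5, 85.8] [82. 81. 81.]
tray_in 0.17 [246.8, 191.6, 63.8, 93.4] [68. 74. 81.]
tub_blue 0.89 [246.9, 191.1, 64.9, 86.9] [69. 74. 81.]
tub_blue 0.6 [197.4, 133.4, 53.7, 80.8] [83. 80. 67.]
tub_yellow 0.96 [197.7, 131.3, 51.5, 78.5] [84. 80. 67.]
```

```bash
python3 -c "
import cv2,numpy as np
a=cv2.imread('pics/top0.png');b=cv2.imread('pics/side0.png')
cv2.imwrite('pics/both0.png',np.hstack([a,b])[:, :] if 0 else cv2.resize(np.hstack([a,b]),(800,300)))"
```

```text
(no output)
```

View pics/top0.png

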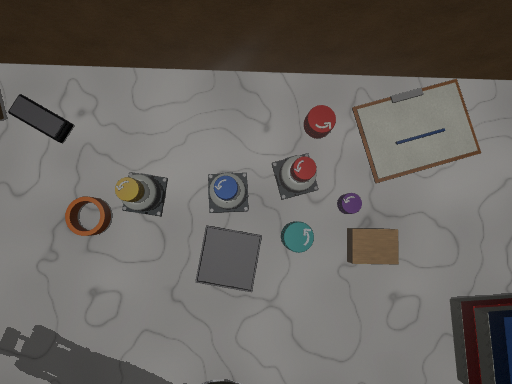

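View pics/side0.png

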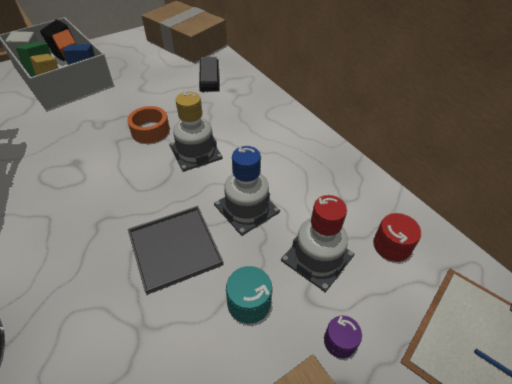

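The top view shows the red-capped tub with its cap at about (303,168). The loose large red cap is at (320,121), blue at (227,188), yellow at (128,189) and the tray at (228,258). In the side view the red cap on the tub is at (329,216).

```bash
cat > h.py <<'E'
from cell import *
import cv2,numpy as np
from scipy.optimize import least_squares
def proj(c,P):
    k=calibration(c);T=np.linalg.inv(k["cam_to_world"]);P=np.atleast_2d(P)@T[:3,:3].T+T[:3,3]
    p=P@np.array(k["mtx"]).T;return p[:,:2]/p[:,2:]
t=np.linspace(0,2*np.pi,120)
def cyl(p,r,h):
    return np.vstack([np.c_[p[0]+r*np.cos(t),p[1]+r*np.sin(t),np.full(120,p[2]+s*h/2)] for s in(-1,1)])
def rect(c,P):
    q=proj(c,P);a,b=q.min(0),q.max(0);return np.r_[(a+b)/2,b-a]
def pick(c,q,uv):
    return min(regions_of(c,q),key=lambda r:np.hypot(*(np.array(r["rect"][:2])-uv)))
E
python3 - <<'E'
from h import *
import cell
print([n for n in dir(cell) if 'off' in n], getattr(cell,'grasp_offset',None))
ims={c:camera(c) for c in("top","side")}
def red(c,uv):
    m=pick(c,"cap_mid",uv)["pixels"];return cv2.boundingRect(cv2.findNonZero(m.astype(np.uint8)))
uv={"top":(302,168),"side":(329,216)}
o={}
for c in uv:
    x,y,w,h=red(c,uv[c]);o[c]=np.array([x+(w-1)/2,y+(h-1)/2,w,h]);print(c,o[c])
f=lambda p:np.r_[[ (rect(c,cyl(p,27,44))-o[c])*[1,1,.5,.5] for c in uv]].ravel()
r=least_squares(f,[600,-150,137]);print("cap",r.x,r.fun.round(1))
r=least_squares(lambda p:f([*p,137]),[600,-150]);print("cap z137",r.x,r.fun.round(1))
# tray
m={c:pick(c,"tray_in",u)["pixels"].astype(np.uint8) for c,u in(("top",(228,257)),("side",(174,252)))}
def hull(c,p):
    ca,sa=np.cos(p[2]),np.sin(p[2]);P=[[p[0]+75*(a*ca-b*sa),p[1]+75*(a*sa+b*ca),z] for a,b in((1,1),(1,-1),(-1,-1),(-1,1)) for z in(0,14)]
    return cv2.convexHull(proj(c,P).astype(np.float32))
def cost(p):
    e=[]
    for c in m:
        pts=max(cv2.findContours(m[c],0,1)[0],key=len)[:,0]
        H=hull(c,p);e+=[np.clip(cv2.pointPolygonTest(H,(float(a),float(b)),True),-4,4)-.4 for a,b in pts]
    return e
r=least_squares(cost,[380,20,-.15],diff_step=1e-3,loss='soft_l1');print("tray",r.x,np.std(r.fun))
for q,u in(("tub_blue",(247,191)),("tub_yellow",(197,132))):
    # cap silhouette by colour in both
    rr=pick("side",q,u)["rect"];tt=pick("top",q,(228,193) if 'blue' in q else (140,195))["rect"]
    g=lambda p:np.r_[rect("side",np.vstack([cyl([*p,35],45,70),cyl([*p,137],27,44)]))[:2]-rr[:2],rect("top",np.vstack([cyl([*p,35],45,70),cyl([*p,137],27,44)]))[:2]-tt[:2]]
    r=least_squares(g,[550,50]);print(q,r.x,r.fun.round(1))
E
```

```text
['grasp_offset', 'sign_off'] 18.8
top [319.5 120.5  32.   32. ]
side [328.5 215.   36.   41. ]
cap [ 727.4943773  -181.09781445   92.83912483] [-19.6  24.3  -3.7  -3.4  22.8  -2.8  -0.6  -1.5]
cap z137 [ 706.94744791 -189.17380623] [-13.2  29.1  -2.9  -2.8  22.6 -10.4   0.6  -0.1]
tray [ 4.38446149e+02 -1.20754667e+01 -1.55602793e-01] 0.6508748134376526
tub_blue [608.67461165 -12.88384031] [-0.5 -4.8  4.1  2.1]
tub_yellow [602.60346227 205.00854159] [-2.1 -2.4  2.3 -1. ]
```

```bash
python3 - <<'E'
from h import *
uv={"top":(303,168),"side":(329,214)};o={}
for c in uv:
    im=camera(c).astype(int);m=((im[...,0]>1.5*im[...,1])&(im[...,0]>45)&(im[...,0]-im[...,2]>25)).astype(np.uint8)
    m=cv2.morphologyEx(m,cv2.MORPH_CLOSE,np.ones((5,5)))
    n,l,s,ce=cv2.connectedComponentsWithStats(m);i=np.argmin([np.hypot(*(a-uv[c])) if b[4]>200 else 1e9 for a,b in zip(ce,s)])
    x,y,w,h=s[i,:4];o[c]=np.array([x+(w-1)/2,y+(h-1)/2,w,h]);print(c,o[c])
f=lambda p:np.r_[[ (rect(c,cyl(p,27,44))-o[c])*[1,1,.5,.5] for c in uv]].ravel()
r=least_squares(f,[600,-150,137]);print("cap",r.x,r.fun.round(1))
r=least_squares(lambda p:f([*p,137]),[600,-150]);print("cap z137",r.x,r.fun.round(1))
for c in uv:
    r1=least_squares(lambda p:(rect(c,cyl([*p,137],27,44))-o[c])[:2],[600,-150]);print(c,r1.x)
E
```

```text
top [303.  167.5  25.   24. ]
side [328.5 215.   36.   41. ]
cap [ 664.38231829 -182.12055248  130.20202078] [-0.4  0.4  0.5  0.7  0.4  0.   0.2  0.1]
cap z137 [ 661.65920965 -183.54668734] [ 0.7  1.1  0.6  0.8  0.4 -1.2  0.4  0.3]
top [ 664.29448706 -181.92553008]
side [ 659.46217235 -185.11505343]
```

```bash
python3 -m jog '[[94,[-0.3,-0.2,-0.2],0],[94,[-0.68,-0.49,-0.2],0],[94,[-0.68,-0.49,0],0],[94,[-0.68,-0.49,0],0],[94,[-0.68,-0.49,0],0],[94,[-0.68,-0.49,0],0],[94,[-0.68,-0.49,0],0],[94,[-0.68,-0.49,0],0],[94,[-0.68,-0.49,0],0],[94,[-0.68,-0.49,0],0],[94,[-0.68,-0.49,0],0],[94,[-0.68,-0.49,0],0],[94,[-0.68,-0.49,0],0],[94,[-0.68,-0.49,0],0],[94,[-0.68,-0.49,0],0],[94,[-0.68,-0.49,0],0],[94,[-0.68,-0.49,0],0],[94,[-0.68,-0.49,0],0],[94,[-0.5,-0.4,0],0],[94,[-0.3,-0.2,0],0]]'
python3 -m jog '[[94,[0,0,0],0.045],[94,[0,0,0],0.045],[94,[0,0,0],0.045],[94,[0,0,0],0.045],[94,[0,0,0],0.045],[94,[0,0,0],0.044],[94,[0,0,0],0],[94,[0,0,0],0]]'
cat > go.py <<'E'
# tool-axis shift (in rows' units) to a world target x y z yaw
import sys;from h import *
from scipy.spatial.transform import Rotation as R
s=read_state();p=np.array(s["eef_pos"]);g=np.array([float(a) for a in sys.argv[1:4]])
R0=R.from_euler("xyz",s["eef_rot"]);print("units",(R0.inv().apply(g-p)/50).round(3),"pos",p.round(1),"rot",np.round(s["eef_rot"],3),"F",np.round(s["wrist_force"],1),"gap",round(s["finger_gap"],1),"j",np.round(s["joints"],2),"t",s["clock"])
if len(sys.argv)>4: print("twist",((s["eef_rot"][2]-float(sys.argv[4])+np.pi)%(2*np.pi)-np.pi)/np.pi)
E
python3 go.py 662 -183.5 120 1.939
```

```text
clock: 3.1
eef_pos: [625.7, -137.4, 225.7]
eef_rot: [-3.141, -0.0, 2.782]
wrist_force: [0.5, 0.5, -0.7]
finger_gap: 93.8
finger_force: 0.0
clock: 3.9
eef_pos: [625.3, -134.7, 225.9]
eef_rot: [3.141, 0.0, 1.943]
wrist_force: [-0.2, -0.3, 0.6]
finger_gap: 94.1
finger_force: 0.0
units [-1.176  0.328  2.119] pos [ 625.3 -134.7  225.9] rot [3.141 0.    1.943] F [-0.2 -0.3  0.6] gap 94.1 j [-0.27  0.49  1.21 -0.    1.44 -0.64] t 3.9
twist 0.0011297854760208331
```

```bash
python3 -m jog '[[94,[-0.4,0.1,0],0],[94,[-0.4,0.1,0],0],[94,[-0.38,0.13,0],0],[94,[0,0,0.4],0],[94,[0,0,0.4],0],[94,[0,0,0.1],0],[94,[0,0,0],0],[94,[0,0,0],0]]'
python3 go.py 662 -183.5 120 1.939
python3 - <<'E'
from h import *
a=camera("top")[90:230,220:400,::-1];b=camera("side")[130:300,240:420,::-1]
cv2.imwrite("pics/a1.png",np.hstack([cv2.resize(a,(396,396*140//180)),cv2.resize(b,(326,308))]))
E
```

```text
clock: 4.7
eef_pos: [662.6, -183.4, 181.8]
eef_rot: [3.14, 0.001, 1.94]
wrist_force: [-0.1, 0.1, 0.5]
finger_gap: 94.0
finger_force: 0.0
units [ 0.003 -0.013  1.236] pos [ 662.6 -183.4  181.8] rot [3.14e+00 1.00e-03 1.94e+00] F [-0.1  0.1  0.5] gap 94.0 j [-0.32  0.63  1.1   0.    1.41 -0.69] t 4.7
twist 0.00030316792620887557
```

View pics/a1.png

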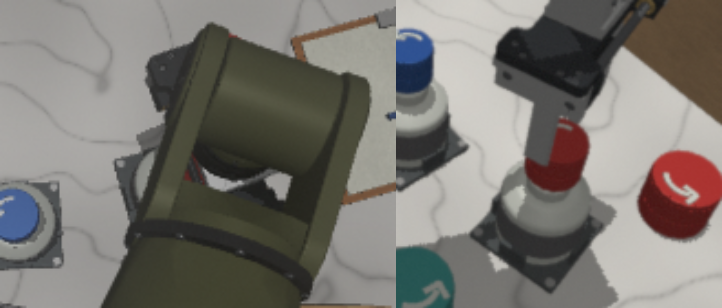

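The side crop shows the fingers straddling the red cap, with one finger in front of it at crop (540,135). The position looks right, so I descend and close gently.

```bash
python3 -m jog '[[94,[0,0,0.3],0],[94,[0,0,0.3],0],[94,[0,0,0.3],0],[94,[0,0,0.23],0],[94,[0,0,0.1],0],[94,[0,0,0],0]]'
python3 -m jog '[[60,[0,0,0],0],[60,[0,0,0],0],[60,[0,0,0],0],[60,[0,0,0],0],[60,[0,0,0],0]]' 5
python3 -m jog '[[50,[0,0,0],0],[50,[0,0,0],0],[50,[0,0,0],0],[50,[0,0,0],0],[50,[0,0,0],0]]' 5
python3 go.py 662 -183.5 120 1.939
```

```text
clock: 5.4
eef_pos: [662.0, -183.1, 117.9]
eef_rot: [-3.14, -0.001, 1.939]
wrist_force: [-0.2, -0.0, -0.2]
finger_gap: 93.9
finger_force: 0.0
clock: 5.9
eef_pos: [662.3, -183.3, 119.1]
eef_rot: [3.141, 0.0, 1.939]
wrist_force: [0.3, 0.6, 0.1]
finger_gap: 60.5
finger_force: 0.0
clock: 6.4
eef_pos: [662.3, -183.2, 119.0]
eef_rot: [3.141, 0.0, 1.939]
wrist_force: [-0.7, 0.1, 0.9]
finger_gap: 54.0
finger_force: 5.0
units [-0.003 -0.008 -0.02 ] pos [ 662.3 -183.2  119. ] rot [3.141 0.    1.939] F [-0.7  0.1  0.9] gap 54.0 j [-0.32  0.68  1.17  0.    1.29 -0.69] t 6.4
twist -9.58560328564815e-05
```

```bash
python3 -m jog '[[45,[0,0,0],0],[45,[0,0,0],0],[45,[0,0,0],0]]' 50
python3 -m jog '[[45,[0,0,0.04],0],[45,[0,0,0.04],0],[45,[0,0,0.03],0],[45,[0,0,0.03],0],[45,[0,0,0],0],[45,[0,0,0],0]]'
python3 go.py 662 -183.5 113 1.939
```

```text
clock: 6.7
eef_pos: [662.3, -183.2, 119.0]
eef_rot: [3.141, 0.0, 1.939]
wrist_force: [0.2, 0.4, 1.7]
finger_gap: 53.7
finger_force: 50.0
clock: 7.3
eef_pos: [662.4, -183.2, 113.6]
eef_rot: [3.141, 0.001, 1.939]
wrist_force: [-5.0, 3.4, 12.7]
finger_gap: 53.3
finger_force: 50.0
units [-0.002 -0.01   0.011] pos [ 662.4 -183.2  113.6] rot [3.141e+00 1.000e-03 1.939e+00] F [-5.   3.4 12.7] gap 53.3 j [-0.32  0.68  1.17 -0.    1.28 -0.69] t 7.3
twist -6.54308014970627e-05
```

```bash
python3 -m jog '[[45,[0,0,0.03],0],[45,[0,0,0],0],[45,[0,0,0],0]]'
python3 -m jog '[[45,[0,0,0],-0.03],[45,[0,0,0],-0.03],[45,[0,0,0],-0.03],[45,[0,0,0],0]]'
python3 go.py 662 -183.5 112 2.986; python3 -c "from cell import *;print(read_state()['moment'])"
```

```text
clock: 7.6
eef_pos: [662.4, -183.3, 112.2]
eef_rot: [3.141, 0.001, 1.939]
wrist_force: [-5.9, 2.5, 13.8]
finger_gap: 53.4
finger_force: 50.0
clock: 8.0
eef_pos: [663.2, -183.6, 112.7]
eef_rot: [3.139, 0.003, 2.225]
wrist_force: [-0.2, 0.7, 12.8]
finger_gap: 53.9
finger_force: 50.0
units [ 0.017 -0.019  0.014] pos [ 663.2 -183.6  112.7] rot [3.139e+00 3.000e-03 2.225e+00] F [-0.2  0.7 12.8] gap 53.9 j [-0.32  0.69  1.17 -0.    1.28 -0.98] t 8.0
twist -0.24227610264806643
[ 0.07287968  0.0937977  -0.01453036]
```

```bash
python3 -m jog '[[45,[0,0,0.01],-0.03],[45,[0,0,0],-0.03],[45,[0,0,0],-0.03],[45,[0,0,0],-0.03],[45,[0,0,0],-0.03],[45,[0,0,0],-0.03],[45,[0,0,0],-0.03],[45,[0,0,0],-0.03],[45,[0,0,0],0],[45,[0,0,0],0]]'
python3 go.py 662 -183.5 112 2.986; python3 -c "from cell import *;print(read_state()['moment'])"
python3 - <<'E'
from h import *
a=camera("side")[130:300,240:420,::-1]
cv2.imwrite("pics/a2.png",cv2.resize(a,(540,510)))
E
```

```text
clock: 9.0
eef_pos: [663.4, -183.6, 112.4]
eef_rot: [-3.141, 0.004, 2.976]
wrist_force: [0.5, 0.6, 12.9]
finger_gap: 53.5
finger_force: 50.0
units [ 0.028 -0.002  0.007] pos [ 663.4 -183.6  112.4] rot [-3.141  0.004  2.976] F [ 0.5  0.6 12.9] gap 53.5 j [-0.32  0.69  1.17 -0.    1.28 -1.73] t 9.0
twist -0.0032999458298805773
[ 0.13439882 -0.03124589  0.0339937 ]
```

View pics/a2.png

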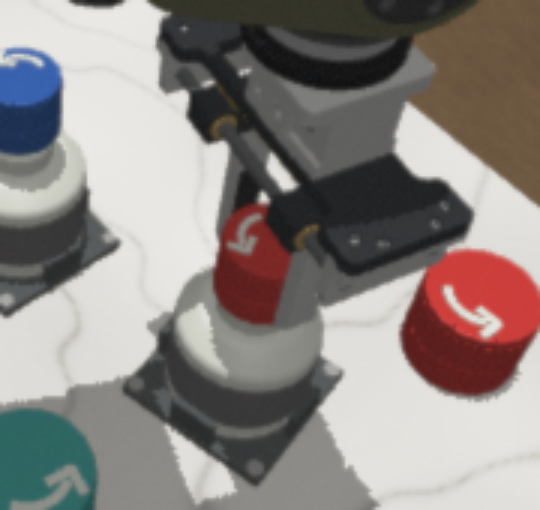

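The cap is pressed and the arrow at crop (243,235) has rotated with the gripper. I'll lift now.

```bash
python3 -m jog '[[45,[0,0,-0.1],0],[45,[0,0,-0.1],0],[45,[0,0,-0.1],0],[45,[0,0,0],0]]'
python3 go.py 663.4 -183.6 210 2.986
```

```text
clock: 9.45
eef_pos: [662.3, -183.3, 125.2]
eef_rot: [-3.141, 0.0, 2.975]
wrist_force: [0.8, -0.3, -1.0]
finger_gap: 53.3
finger_force: 50.0
units [-0.024 -0.003 -1.695] pos [ 662.3 -183.3  125.2] rot [-3.141  0.     2.975] F [ 0.8 -0.3 -1. ] gap 53.3 j [-0.32  0.67  1.16 -0.    1.31 -1.73] t 9.45
twist -0.0033577978530028776
```

```bash
python3 -m jog '[[45,[0,0,-0.3],0],[45,[0,0,-0.4],0],[45,[0,0,-0.4],0],[45,[0,0,-0.4],0],[45,[0,0,-0.3],0],[45,[0,0,0],0],[45,[0,0,0],0]]'
python3 go.py 438 -12 60 2.986
```

```text
clock: 10.15
eef_pos: [662.1, -183.2, 214.4]
eef_rot: [3.142, -0.001, 2.975]
wrist_force: [0.4, -0.1, -1.6]
finger_gap: 53.5
finger_force: 50.0
units [4.985 2.635 3.091] pos [ 662.1 -183.2  214.4] rot [ 3.142e+00 -1.000e-03  2.975e+00] F [ 0.4 -0.1 -1.6] gap 53.5 j [-0.32  0.61  1.05 -0.    1.48 -1.73] t 10.15
twist -0.0033491272137000905
```

```bash
python3 -m jog '[[45,[0.3,0.15,0],0],[45,[0.5,0.26,0],0],[45,[0.5,0.26,0],0],[45,[0.5,0.26,0],0],[45,[0.5,0.27,0],0],[45,[0.5,0.27,0],0],[45,[0.5,0.27,0],0],[45,[0.5,0.27,0],0],[45,[0.5,0.27,0],0],[45,[0.45,0.2,0],0],[45,[0.24,0.16,0],-0.003],[45,[0,0,0],0],[45,[0,0,0],0]]'
python3 go.py 438 -12 20 2.986
python3 - <<'E'
from h import *
a=camera("side")[:,:,::-1]
cv2.imwrite("pics/a3.png",a)
E
```

```text
clock: 11.45
eef_pos: [438.5, -12.0, 214.8]
eef_rot: [-3.142, 0.0, 2.985]
wrist_force: [0.8, -0.2, -1.0]
finger_gap: 53.2
finger_force: 50.0
units [ 1.000e-02 -2.000e-03  3.896e+00] pos [438.5 -12.  214.8] rot [-3.142  0.     2.985] F [ 0.8 -0.2 -1. ] gap 53.2 j [-0.11  0.04  1.8  -0.    1.3  -1.53] t 11.45
twist -0.0002801548489543941
```

View pics/a3.png

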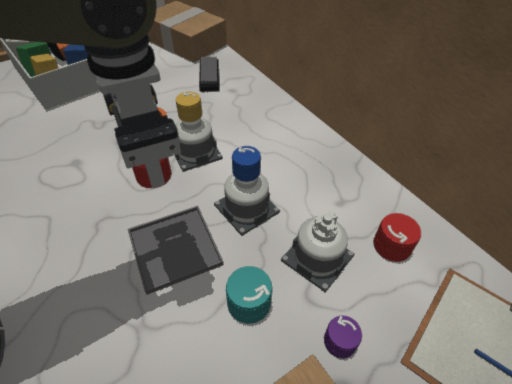

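The cap is off and in the gripper at (152,168), and the bare neck shows at (323,230). I'll lower it into the tray.

```bash
python3 -m jog '[[45,[0,0,0.3],0],[45,[0,0,0.5],0],[45,[0,0,0.5],0],[45,[0,0,0.5],0],[45,[0,0,0.5],0],[45,[0,0,0.5],0],[45,[0,0,0.5],0],[45,[0,0,0.3],0],[45,[0,0,0.2],0],[45,[0,0,0.1],0],[45,[0,0,0],0],[45,[0,0,0],0]]'
python3 -m jog '[[45,[0,0,0.06],0],[45,[0,0,0.06],0],[45,[0,0,0.04],0],[45,[0,0,0],0]]'
python3 go.py 438 -12 8 2.986
```

```text
clock: 12.7
eef_pos: [438.5, -11.9, 20.4]
eef_rot: [3.142, 0.001, 2.985]
wrist_force: [-0.2, -0.7, -0.1]
finger_gap: 53.9
finger_force: 50.0
clock: 13.1
eef_pos: [437.9, -11.8, 11.7]
eef_rot: [-3.142, -0.0, 2.985]
wrist_force: [-0.2, -0.2, -1.0]
finger_gap: 53.7
finger_force: 50.0
units [-0.003 -0.004  0.075] pos [437.9 -11.8  11.7] rot [-3.142 -0.     2.985] F [-0.2 -0.2 -1. ] gap 53.7 j [-0.11  0.34  1.99 -0.    0.81 -1.52] t 13.1
twist -0.0003620372235816685
```

```bash
python3 -m jog '[[45,[0,0,0.02],0],[45,[0,0,0.02],0],[45,[0,0,0.02],0],[45,[0,0,0],0],[45,[0,0,0],0]]'
```

```text
clock: 13.6
eef_pos: [438.0, -11.8, 9.0]
eef_rot: [3.142, -0.0, 2.985]
wrist_force: [-0.5, -1.4, -1.6]
finger_gap: 53.7
finger_force: 50.0
```

```bash
python3 -m jog '[[45,[0,0,0.02],0],[45,[0,0,0.01],0],[45,[0,0,0],0],[45,[0,0,0],0]]'
```

```text
clock: 14.0
eef_pos: [438.2, -11.8, 7.9]
eef_rot: [3.142, 0.0, 2.985]
wrist_force: [-4.1, -0.2, 9.5]
finger_gap: 53.2
finger_force: 50.0
```

Contact with the floor (9.5 N), so I release, retreat straight up and check.

```bash
python3 -m jog '[[58,[0,0,0],0],[64,[0,0,0],0],[70,[0,0,0],0],[76,[0,0,0],0],[76,[0,0,0],0],[76,[0,0,-0.1],0],[76,[0,0,-0.3],0],[76,[0,0,-0.5],0],[76,[0,0,-0.5],0],[76,[0,0,-0.5],0],[76,[0,0,-0.5],0],[76,[0,0,-0.5],0],[76,[0,0,-0.5],0],[76,[0,0,-0.5],0],[76,[0,0,-0.3],0],[76,[0,0,0],0],[76,[0,0,0],0]]'
python3 - <<'E'
from h import *
a=camera("side")[:,:,::-1];cv2.imwrite("pics/a4.png",a)
im=a[...,::-1].astype(int);m=((im[...,0]>1.5*im[...,1])&(im[...,0]-im[...,2]>25)).astype(np.uint8)
m[:, 260:]=0;m[:170]=0
m=cv2.morphologyEx(m,cv2.MORPH_CLOSE,np.ones((5,5)));n,l,s,ce=cv2.connectedComponentsWithStats(m)
i=1+np.argmax(s[1:,4]);x,y,w,h=s[i,:4];o=np.array([x+(w-1)/2,y+(h-1)/2,w,h]);print(o,rect("side",cyl([438,-12,26],27,44)))
E
```

```text
clock: 15.7
eef_pos: [437.8, -11.8, 217.0]
eef_rot: [-3.142, -0.0, 2.985]
wrist_force: [-0.8, 0.8, -0.3]
finger_gap: 75.6
finger_force: 0.0
[171.5 241.5  32.   36. ] [171.74861346 240.21062798  31.88047919  36.30449565]
```

View pics/a4.png

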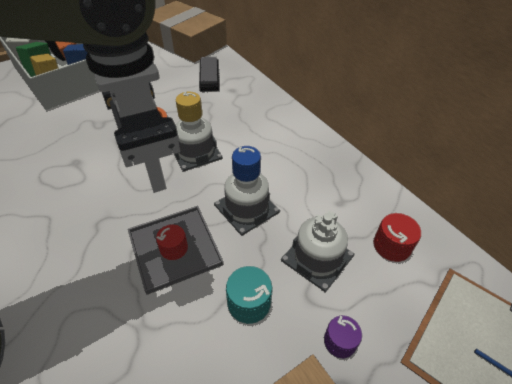

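The cap stands upright in the middle of the tray at (171,241), which matches the predicted outline, and the gripper is clear.

```bash
python3 -c "from cell import *;print(sign_off())"
```

```text
the job is handed in; nothing more can be done
None
```

The red cap is off its tub and standing upright near the centre of the grey tray, the blue and yellow tubs were left alone, and I handed the job in at about 16 s; no verdict came back.

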